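# Clamp a doming block: adjust the wrench to the cam vise's hex and tighten it

## Task

Clamp the brass doming block in the cam vise. Slide the adjustable wrench over the vise's hex with its jaws open as they are, roll the worm with a fingertip until the jaw closes snugly on the hex, and only then push the handle round clockwise (seen from above) by about a sixth of a turn, so that the sliding jaw presses firmly on the block. Leave the wrench snug on the hex, and do not disturb the pencil, the tin and the dish.

Things in the scene. Friction and masses are not known exactly. Their poses are not given: they have to be found in the camera images.
- wrench: Adjustable steel wrench, 250 long, loose, lying flat on the vise's plate. Origin on its underside, where the centre of the hex comes when the wrench is snug and fully on it. +x out of the mouth, +y from fixed to movable jaw, z up. Head 16 high, x -60 to 17, y -40 to 31. Fixed jaw's face y = -15; throat floor x = -20, so the hex corner has 2.7 mm left there. Mass about 0.5 kg, centre near (-69, 10) of this frame (mm).
- handle_grip (a point): Point on the handle's centre line 103 behind the wrench's origin, near (-103, 16) of its frame, 8 above its underside. The handle is straight, 21 wide, 11 thick (underside 2.5 above the head's), and runs along (-0.966, 0.259) of the wrench frame, from 45 before to 112 after this point.
- handle_end (a point): Point on the handle's centre line near its free end, 90 beyond handle_grip, 194 from the wrench's origin; the handle is 26 wide here.
- wrench_jaw (a joint): Gap between the wrench's jaws in m (0 shut, at most 0.040). The hex needs 0.030; over 0.0346 the wrench spins round it. Moves only by the worm; stiff (about 45 N) against pushing, so it also stays where it is left.
- worm_top (a point): Top of the worm, the knurled roller in the window of the wrench's head: diameter 18, axis along the wrench's y, 17 long, centre at (-38.5, 4) of the wrench frame. It stands 3 above the head (19 above the wrench's underside), free for a fingertip. Dragging its top towards the mouth (+x) closes the jaw, the other way opens it: 0.08 mm of jaw per mm of drag. It needs about 4 N of drag: press with some 6 to 12 N.
- hex_axis (a point): Top centre of the vise's hex spindle: 30 across flats, 34.6 across corners, 15 high above the plate (the worm stands 4 higher). Fixed on the plate, 10 mm to -y of its centre, 27 above the bench.
- spindle (a joint): Clockwise turn of the hex seen from above, rad; 0 at the start, end stop 1.6. At 0 the wrench fits with its +x at 128 deg from the vise's +x, anticlockwise from above (or 60 deg more or less). Each rad closes the sliding jaw 5.2 mm; it stays where left (friction 0.25 N m). The jaw meets the block near 0.73, then disc springs press it, 62 N per rad more: some 18 N at a sixth of a turn.
- cam_vise: The vise, screwed down: steel plate 220 (x) by 320 (y) by 12, origin under its centre on the bench. +y runs from the hex to the jaws, z up. Fixed jaw's face at y = 103 mm, jaws 30 high above the plate.
- vise_jaw: Sliding jaw of the vise, 82 wide, 28 thick, 30 high. Origin on the plate at the middle of its gripping face; moves along the vise's +y, only by the spindle.
- doming_block: Brass cube of 42 mm with round hollows, 0.6 kg, standing loose between the vise's jaws with 3.8 mm of play in all. Origin at the centre of its underside.
- pencil: Pencil, 117 long, 7 thick, on the bench in front of the vise; origin at its middle. Leave alone.
- flux_tin: Black round tin, 41 across, 24 high, on the bench near its right front; origin under its centre. Leave alone.
- enamel_dish: Shallow white dish, 75 across, 15 high, on the bench left of the pencil; origin under its centre. Leave alone.
Not all that is in view belongs to the job. There is more than one size of the doming_block; the one meant has the size given above.

How it is judged:
By the outcome, as a careful person would: the job done as asked, in the order asked, and still so for the second after the job is handed in, with the robot touching nothing.
It also fails if it takes over 64 s, if anything falls off the work surface, if the arm or the gripper's body presses on something with over 40 N, if the wrist force passes 120 N, or if a joint passes its speed limit or range.

## Robot

A 6-joint arm with a two-finger parallel gripper is mounted at the origin on a cart in front of the work surface, level with it; the furniture and walls round the work are solid. World frame = base frame: x ahead of the robot, y to its left, z up, the work surface at z = 0. Lengths are in mm, angles in rad, forces in N, time in s.
With the tool pointing down it reaches from about 400 to 925 mm from the base axis. Payload 12.5 kg.
Tool frame: the origin (TCP) lies midway between the tips of the shut fingers; the grasp point (between the pads) lies 19 mm behind it; z points along the fingers, y is the line along which they close (so a half turn about z gives the same grasp; the last joint's range is limited). The gripper opens to 95 mm and grips with 3 to 60 N. Pads are 20 mm wide; open, the fingers measure 119 mm over their backs; the gripper's body (75 mm by 180 mm) begins 59 mm behind the grasp point.
Start: joints at [1.013, 0.491, 1.559, -0, 1.092, -0.106], TCP at [272.853, 562.315, 214.661] pointing down, gripper open.
Joint ranges: [-3.1, 3.1], [-0.84, 2.19], [0.05, 2.79], [-1.13, 4.28], [0.06, 2.93], [-2.69, 2.69]. Speed limits (rad/s): [2.22, 2.22, 2.79, 3.14, 3.14, 3.14].

## Interface

Orientations are given as [roll, pitch, yaw] about the fixed x, y, z axes, in that order (R = Rz(yaw) Ry(pitch) Rx(roll)).
In Python, from cell import state, viewer, env, models gives the robot as it stands. The module is installed in compiled form; this text tells all that it offers.
- The arm moves only by the tool arm_command, never from a script. Its argument "rows" is a list of rows, each a list of 2 entries, a list of its own where there are three numbers: the shift along the tool's x, y, z normalised to -1 to 1, where 1 is 0.25 m, then the turn about the tool's z normalised to -1 to 1, where 1 is pi rad. A call has exactly 5 rows; each row shifts and turns the commanded pose from where the row before left it, along the tool's axes as they then stand; what a row does not reach is not made up. A row lasts 1/10 s, in which the tool goes at most 50 mm and 8.59 degrees, less where a joint would pass 70% of its speed; a pose out of reach is approached as far as the arm can. A call with a number of a shift or a turn outside -1 to 1 is refused whole. A call with a gripper value outside its range is refused whole. "claw" is the opening, from 0 (shut) to 1 (fully open), set as the call begins (left out, the last holds). The fingers move at their own pace and stop on an object; the grip force is fixed at half the most. Time passes only in rows, so rows that do not move let the fingers close, or fill a call up. It gives the time, the measured TCP pose, the force, the opening and the grip force at its end, in the units of the state.
- state(): the state, without advancing time (a new reading comes with each control period).
- viewer.read_camera(name): name is "scene" or "top"; returns (picture, depth): 400x640x3 uint8, red, green, blue; 400x640 float32, mm along the optical axis (not along the pixel's ray), 0 where there is no reading.
- viewer.get_calibration(name): a dict with "camera_matrix" (3x3 intrinsics, pixels), "world_to_cam" (4x4, takes a point from world to camera coordinates). Camera axes: x right, y up, looking along -z (the intrinsics and any distortion apply to the point x, -y, -z); pixel columns grow to the right and rows downward; lengths in mm; the calibration is good to about 2 mm. A picture is of the moment at which its call begins. get_calibration takes no time and is no camera call.
- env.job_done(): hands the job in; it is judged then, once.
Trained networks look in the newest picture that a camera, given by its name, has taken for a name from the list of things; names that differ only in an ending like _2 or _b are one class to them, and where a whole thing is asked for, a point or a joint stands for the part that bears it (a point fixed in the world has none). Each returns a list of dicts, best first, with "confidence" (0 to 1); they miss things now and then, are a little off and sometimes report something else, mostly with a low value. They report only what shows in the picture. A call takes as long as a camera call. They do not tell look-alikes from the thing itself.
- models.search_frame(camera, label): "position" ([x, y, z] in mm, in world coordinates, good to about 4 mm: the middle of the surface that is visible of it).
- models.mark_of(camera, label): "position" ([x, y, z] in mm, in world coordinates, good to about 4 mm: a listed point, or the origin of a listed thing).
The state is a dict: "t": time; "joints": joint angles; "qvel": joint speeds; "tau": joint torques, N m; "eef_pos": TCP position; "tcp_rot": TCP orientation; "ft_force": force on the tool from outside, world axes, zero at the start; "moment": the same for the moment, N m; "opening": opening from 0.0 (shut) to 1.0 (fully open); "grip_force": force on a finger pad.
Only numpy, scipy, OpenCV 4.12 (cv2) and the standard library are available. Lean on these libraries where they do the work, as an engineer would, in place of code of your own. Each camera call takes 0.05 s, during which the arm holds its last target. There are 200 camera calls.

## Working session

There is one attempt and no reset: what is moved stays moved. The work goes in short steps, Python scripts to look and compute and a tool call to move; the robot and the scene stay as the last step left them, time stands still between calls to the robot, and variables do not carry over. Pictures are saved under pics/ and viewed, at most 10 in all, crops included, and the job is handed in when it is done.

Besides the shell and the picture viewer there is one more tool, called as a command line: name --argument value ..., lists and objects as JSON in quotes. arm_command: Moves the arm, as the interface text tells. Scaled input: -1 to 1 covers 0.25 m each way for a shift and pi rad each way for a turn. Its arguments: {"type":"object","properties":{"rows":{"type":"array","items":{"type":"array"}},"claw":{"type":"number"}},"required":["rows"]}

```bash
mkdir -p pics
cat > h.py <<'E'
import numpy as np,cv2
from cell import state,viewer,env,models
def px(cam,P):
    c=viewer.get_calibration(cam);K=np.array(c["camera_matrix"]);T=np.array(c["world_to_cam"])
    p=(T@np.append(P,1))[:3];p=p*[1,-1,-1];q=K@p;return q[:2]/q[2]
def world(cam,u,v,d):
    c=viewer.get_calibration(cam);K=np.array(c["camera_matrix"]);T=np.array(c["world_to_cam"])
    p=np.linalg.inv(K)@[u,v,1]*d;return (np.linalg.inv(T)@np.append(p*[1,-1,-1],1))[:3]
def onz(cam,u,v,z):
    a=world(cam,u,v,500);b=world(cam,u,v,1000);return a+(b-a)*(z-a[2])/(b[2]-a[2])
E
python3 - <<'E'
from h import *
s=state();print(s)
for c in("scene","top"):
    im,d=viewer.read_camera(c);cv2.imwrite(f"pics/{c}0.png",im[:,:,::-1]);np.save(f"{c}0.npy",d)
    print(c,viewer.get_calibration(c))
for n in ["wrench","handle_grip","handle_end","worm_top","hex_axis","cam_vise","vise_jaw","doming_block","pencil","flux_tin","enamel_dish"]:
    for c in("top","scene"):
        for r in models.mark_of(c,n)[:3]: print(n,c,np.round(r["position"],1),round(r["confidence"],2),np.round(px(c,r["position"])))
print(state()["t"])
E
```

```text
{'t': 0.0, 'joints': array([ 1.01338460e+00,  4.91568199e-01,  1.55946942e+00,  1.13932969e-05,
        1.09169966e+00, -1.05602101e-01]), 'qvel': array([0.00087045, 0.00024919, 0.00028833, 0.00026692, 0.00060401,
       0.00067901]), 'tau': array([-2.08318823e-03, -6.12646723e+01, -2.58172166e+01,  6.91518746e-02,
        4.82415897e-02, -9.77566674e-05]), 'eef_pos': array([272.71486481, 562.08083745, 214.04950781]), 'tcp_rot': array([-3.14045548e+00, -1.30697851e-04,  2.68977770e+00]), 'ft_force': array([-0.15567801,  0.26109883,  0.55520194]), 'moment': array([-0.0413389 ,  0.05197423, -0.01483038]), 'grip_force': 0.0, 'opening': 0.9959373574725221}
scene {'camera_matrix': array([[444.74623631,   0.        , 312.31892564],
       [  0.        , 444.74623631, 199.4009835 ],
       [  0.        ,   0.        ,   1.        ]]), 'world_to_cam': array([[ 7.56224268e-01, -6.54207541e-01, -1.17196330e-02,
        -3.22936507e+02],
       [ 4.60352053e-01,  5.19240000e-01,  7.20045700e-01,
        -3.51920179e+02],
       [-4.64974024e-01, -5.49911189e-01,  6.93827674e-01,
        -7.3247
[... 1374 characters left out ...]
 scene [ 414.7 -111.5    2. ] 0.21 [345. 312.]
doming_block top [454.8 382.8  -2.1] 0.94 [218. 222.]
doming_block top [558.5 204.4  14.2] 0.62 [285. 182.]
doming_block scene [554.8 207.9   7.5] 0.78 [296. 193.]
doming_block scene [451.2 379.2  -2.9] 0.73 [224. 180.]
doming_block scene [358.2 -15.3   3.3] 0.67 [291. 296.]
pencil top [624.   20.3  30.9] 0.72 [356. 155.]
pencil top [340.8 128.    0.4] 0.63 [315. 265.]
pencil scene [341.9 131.6   3.1] 0.66 [243. 257.]
flux_tin top [ 4.162e+02 -1.076e+02  3.000e-01] 0.64 [405. 235.]
flux_tin scene [ 412.9 -113.1    1.2] 0.94 [345. 313.]
enamel_dish top [337.5 289.5  -3.5] 0.73 [253. 267.]
enamel_dish scene [340.  290.4   1.3] 0.75 [204. 218.]
1.2
```

Run:
```python
import cv2
a=cv2.imread("pics/scene0.png")
b=cv2.imread("pics/top0.png")
cv2.imwrite("pics/topcrop.png",cv2.resize(b[90:240,260:440],None,fx=4,fy=4,interpolation=cv2.INTER_CUBIC)[:600])
```

```text
(no output)
```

View pics/scene0.png

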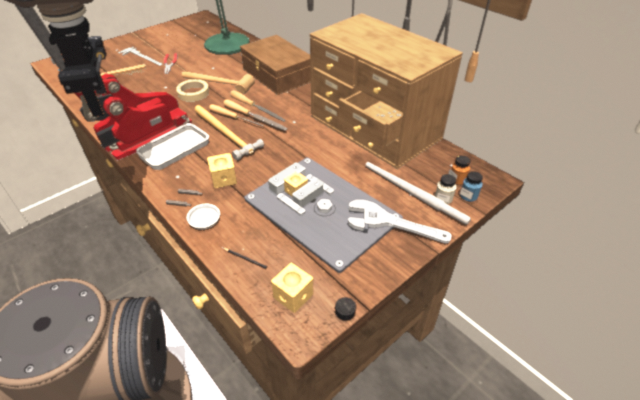

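View pics/topcrop.png

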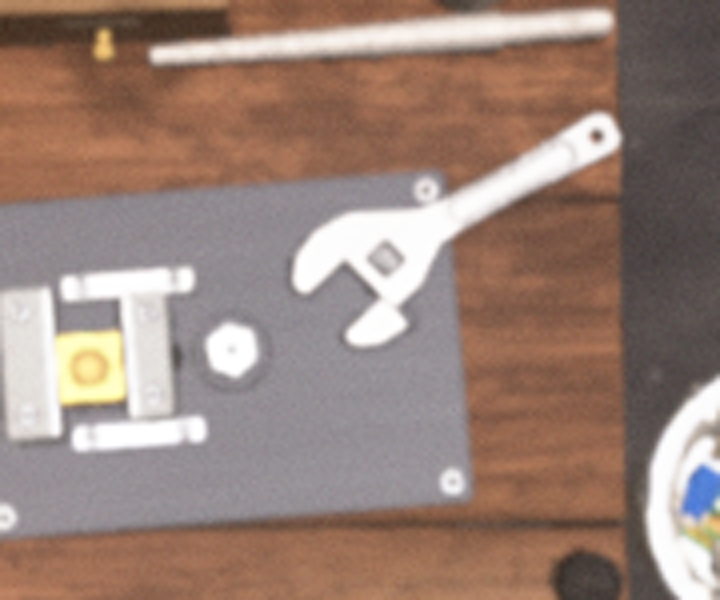

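The picture shows the vise plate at scene (322,210), with the hex at (325,205) and the wrench running from its head at (372,212) to its end at (445,236).

There are three candidates for the doming block:
- (296,185), between the vise jaws
- (221,170), loose on the bench
- (292,287), loose and larger

The one in the jaws fits. In the top crop it is about 66/4 px wide, which is about 40 mm, so that is the 42 mm block. The other long light object in view, at scene (415,190), is a rod and not the wrench.

Next I'll refine the poses from the blobs.

Run:
```python
from h import *
b=cv2.imread("pics/top0.png");g=cv2.cvtColor(b,cv2.COLOR_BGR2GRAY).astype(float)
def cen(x0,x1,y0,y1,th):
    w=np.clip(g[y0:y1,x0:x1]-th,0,None);yy,xx=np.mgrid[y0:y1,x0:x1];return (w*xx).sum()/w.sum(),(w*yy).sum()/w.sum()
cr=lambda x,y,r,th:cen(int(260+x/4-r),int(260+x/4+r+1),int(90+y/4-r),int(90+y/4+r+1),th)
A=onz("top",*cr(427,190,4,130),12);B=onz("top",*cr(452,482,4,130),12);C=onz("top",*cr(4,518,4,130),12)
print("screws",A,B,C)
d=A-B;print("yaw",np.degrees(np.arctan2(d[1],d[0])));d=C-B;print("yaw",np.degrees(np.arctan2(-d[0],d[1])))
H=onz("top",*cr(232,350,8,150),27);print("hex",H)
# handle mask
m=(g>170).astype(np.uint8);n,l,st,_=cv2.connectedComponentsWithStats(m)
k=l[155,352] if l[155,352] else l[140,380]
ys,xs=np.nonzero(l==k);print(st[k])
W=np.array([onz("top",x,y,25.5)[:2] for x,y in zip(xs,ys)])
np.save("W.npy",W)
hd=W[W[:,1]<-35];c=hd.mean(0);u=np.linalg.svd(hd-c)[2][0];u*=np.sign(-u[1])
print("handle",c,u,np.degrees(np.arctan2(u[1],u[0])),"end proj",((W-c)@u).max())
yaw=np.arctan2(u[1],u[0])-np.radians(165);e=c+u*(((W-c)@u).max())
print("wrench yaw",np.degrees(yaw)%360,"tip",e)
R=np.array([[np.cos(yaw),-np.sin(yaw)],[np.sin(yaw),np.cos(yaw)]])
# handle_grip: tip is 112 beyond
gp=e-112*u;o=gp-R@[-103,16];print("grip",gp,"origin",o)
L=(W-o)@R;print("local extents",L.min(0),L.max(0))
for lo in range(-60,20,5):
    s=L[(L[:,0]>=lo)&(L[:,0]<lo+5)][:,1];print(lo,np.round([s.min(),s.max()],0),end=' ')
s=L[(L[:,0]>0)&(L[:,0]<15)][:,1];print(np.histogram(s,bins=np.arange(-45,40,3)))
for n in ["handle_grip","handle_end","worm_top","hex_axis"]:
    P=[]
    for c in("top","scene"):
        for _ in range(4):
            viewer.read_camera(c);r=models.mark_of(c,n)
            if r:P.append(r[0]["position"])
    print(n,np.median(P,0).round(1),np.std(P,0).round(1))
```

```text
screws [672.60296091 -10.01739634  12.        ] [483.06841301 -22.72013354  12.        ] [462.89548602 268.49105635  12.        ]
yaw 3.8342689548076287
yaw 3.9626913841665896
hex [569.21126303 119.48476942  27.        ]
[ 333  118   82   59 1249]
handle [688.08727732 -84.89025809] [ 0.48227048 -0.87602237] -61.16620409753451 end proj 53.451715763624605
wrench yaw 133.83379590246548 tip [ 713.86546192 -131.71515656]
grip [659.85116821 -33.60065164] origin [600.05821297  51.77968863]
local extents [-211.78931256  -41.57023104] [12.48856591 55.87200961]
-60 [-29.  28.] -55 [-33.  30.] -50 [-34.  32.] -45 [-38.  32.] -40 [-40.  30.] -35 [-40.  30.] -30 [-42.  30.] -25 [-42.  43.] -20 [-41.  43.] -15 [-41.  43.] -10 [-41.  41.] -5 [-39.  41.] 0 [-36.  38.] 5 [-34.  34.] 10 [-28.  30.] Traceback (most recent call last):
  File "<stdin>", line 25, in <module>
    return umr_minimum(a, axis, None, out, keepdims, initial, where)
ValueError: zero-size array to reduction operation minimum which has no identity
```

```bash
cat >> h.py <<'E'
def plan(tgt,yawdeg,n=5,start=None):
    """rows (n) from present pose to tgt/yaw with the tool pointing down"""
    s=state();p=np.array(s["eef_pos"]) if start is None else np.array(start[0],float);y=s["tcp_rot"][2] if start is None else np.radians(start[1])
    dy=(np.radians(yawdeg)-y+np.pi)%(2*np.pi)-np.pi;st=(np.array(tgt)-p)/n
    print("from",p.round(1),np.degrees(y).round(2),"step mm",np.linalg.norm(st).round(1),"deg",np.degrees(dy/n).round(2))
    for i in range(n):
        a=y+dy*i/n;X=np.array([np.cos(a),np.sin(a),0]);Y=np.array([np.sin(a),-np.cos(a),0])
        r=[st@X/250,st@Y/250,-st[2]/250];print([[*(float(round(q,3)) for q in r)],float(round(-dy/n/np.pi,4))])
E
python3 -c "
from h import *
plan([660,-33.6,110],118.8,15)"
```

```text
from [272.9 562.3 214.7] 154.11 step mm 47.9 deg -2.35
[[-0.162, -0.098, 0.028], 0.0131]
[[-0.166, -0.091, 0.028], 0.0131]
[[-0.17, -0.084, 0.028], 0.0131]
[[-0.173, -0.077, 0.028], 0.0131]
[[-0.176, -0.07, 0.028], 0.0131]
[[-0.179, -0.063, 0.028], 0.0131]
[[-0.181, -0.055, 0.028], 0.0131]
[[-0.183, -0.048, 0.028], 0.0131]
[[-0.185, -0.04, 0.028], 0.0131]
[[-0.187, -0.033, 0.028], 0.0131]
[[-0.188, -0.025, 0.028], 0.0131]
[[-0.189, -0.017, 0.028], 0.0131]
[[-0.189, -0.009, 0.028], 0.0131]
[[-0.189, -0.002, 0.028], 0.0131]
[[-0.189, 0.006, 0.028], 0.0131]
```

arm_command --rows '[[[-0.162,-0.098,0],0.013],[[-0.166,-0.091,0],0.013],[[-0.17,-0.084,0],0.013],[[-0.173,-0.077,0],0.013],[[-0.176,-0.07,0],0.013]]' --claw 0.6

```text
t: 1.7
eef_pos: [402.7, 362.3, 214.8]
tcp_rot: [3.141, 0.0, 2.484]
ft_force: [1.0, 1.2, -0.4]
opening: 0.639
grip_force: 0.0
```

arm_command --rows '[[[-0.179,-0.063,0.02],0.013],[[-0.181,-0.055,0.02],0.013],[[-0.183,-0.048,0.02],0.013],[[-0.185,-0.04,0.02],0.013],[[-0.187,-0.033,0.02],0.013]]'

```text
t: 2.2
eef_pos: [532.2, 163.7, 189.6]
tcp_rot: [3.141, 0.0, 2.28]
ft_force: [1.2, 1.0, -0.5]
opening: 0.599
grip_force: 0.0
```

```bash
python3 -c "
from h import *
plan([660,-33.6,70],118.8,10);print(state()['t'])"
```

```text
from [532.2 163.7 189.6] 130.62 step mm 26.4 deg -1.18
[[-0.093, -0.013, 0.048], 0.0066]
[[-0.093, -0.011, 0.048], 0.0066]
[[-0.094, -0.009, 0.048], 0.0066]
[[-0.094, -0.007, 0.048], 0.0066]
[[-0.094, -0.005, 0.048], 0.0066]
[[-0.094, -0.003, 0.048], 0.0066]
[[-0.094, -0.001, 0.048], 0.0066]
[[-0.094, 0.001, 0.048], 0.0066]
[[-0.094, 0.003, 0.048], 0.0066]
[[-0.094, 0.005, 0.048], 0.0066]
2.2
```

arm_command --rows '[[[-0.186,-0.024,0.08],0.0132],[[-0.187,-0.016,0.08],0.0132],[[-0.188,-0.008,0.08],0.0132],[[-0.188,0.0,0.08],0.0132],[[-0.188,0.008,0.08],0.0132]]' --claw 0.5

```text
t: 2.7
eef_pos: [659.2, -28.1, 90.9]
tcp_rot: [3.141, 0.0, 2.072]
ft_force: [0.9, 0.5, 0.3]
opening: 0.5
grip_force: 0.0
```

```bash
python3 -c "
from h import *
plan([660,-33.6,16.5],118.8,5);print(state()['t'],state()['opening'])
im,d=viewer.read_camera('scene');p=px('scene',[640,0,30]).astype(int);cv2.imwrite('pics/pre.png',cv2.resize(im[p[1]-70:p[1]+50,p[0]-80:p[0]+80,::-1],None,fx=5,fy=5))"
```

```text
from [659.2 -28.1  90.9] 118.73 step mm 14.9 deg 0.01
[[-0.004, -0.002, 0.06], -0.0001]
[[-0.004, -0.002, 0.06], -0.0001]
[[-0.004, -0.002, 0.06], -0.0001]
[[-0.004, -0.002, 0.06], -0.0001]
[[-0.004, -0.002, 0.06], -0.0001]
2.7 0.500098230727841
```

View pics/pre.png

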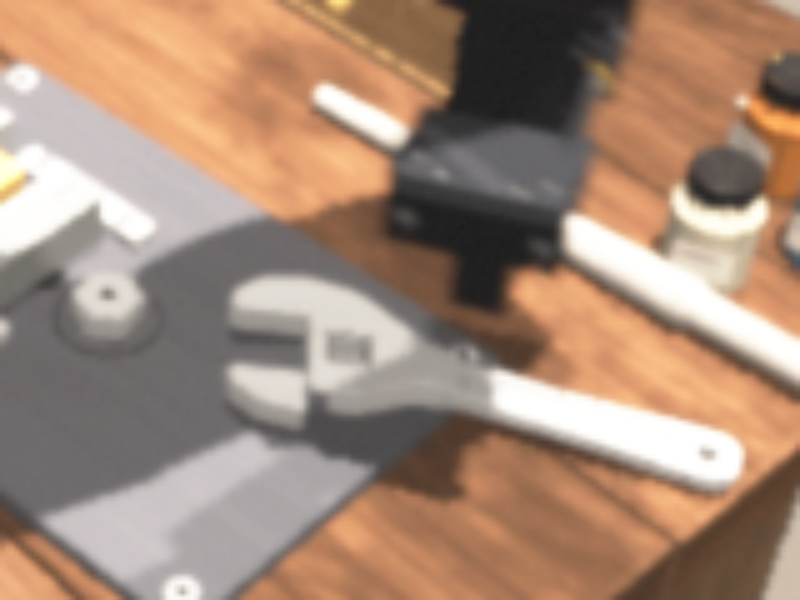

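The crop shows the open hand above the handle, with the mouth facing the hex at (103,305). A plate screw sits beside the handle at (465,352), so I'll grip 8 mm further out.

arm_command --rows '[[[-0.013,-0.001,0.06],0],[[-0.013,-0.001,0.06],0],[[-0.013,-0.001,0.06],0],[[-0.012,-0.001,0.06],0],[[-0.006,0,0.055],0]]'

```text
t: 3.25
eef_pos: [664.1, -38.6, 16.8]
tcp_rot: [-3.141, -0.0, 2.075]
ft_force: [0.1, -0.4, -0.2]
opening: 0.5
grip_force: 0.0
```

arm_command --rows '[[[0,0,0],0],[[0,0,0],0],[[0,0,0],0],[[0,0,0],0],[[0,0,0],0]]' --claw 0.1

```text
t: 3.75
eef_pos: [664.6, -39.3, 18.6]
tcp_rot: [3.141, 0.001, 2.074]
ft_force: [-1.2, -0.2, 1.7]
opening: 0.213
grip_force: 30.0
```

```bash
cat > meas.py <<'E'
from h import *
s=state();print(s['t'],s['eef_pos'].round(1),np.degrees(s['tcp_rot']).round(2),s['ft_force'].round(1),s['opening'],s['grip_force'])
import sys
for n in sys.argv[1:]:
    for c in("top","scene"):
        P=[]
        for _ in range(3):
            viewer.read_camera(c);r=models.mark_of(c,n)
            if r and r[0]["confidence"]>.4:P.append(r[0]["position"])
        if P:print(n,c,np.median(P,0).round(1),np.std(P,0).round(1))
E
python3 meas.py worm_top wrench
```

```text
3.75 [664.6 -39.3  18.6] [1.7996e+02 4.0000e-02 1.1885e+02] [-1.2 -0.2  1.7] 0.2128091663222532 30.006676018238068
worm_top top [625.6  22.3  30.4] [0.3 0.9 2.2]
worm_top scene [627.7  21.7  31.1] [1.3 1.2 0.2]
wrench top [602.4  47.8  14.8] [0.  0.8 0.5]
wrench scene [602.4  51.2  17.4] [0.9 0.1 0.5]
```

```bash
python3 -c "
from h import *
z=state()['eef_pos'][2];plan([661.3,-4.5,z],116.9,5)
ex=np.array([-.6678,.7443,0])
p=np.array([661.3,-4.5,z]);plan(p+ex*40,116.9,5,start=(p,116.9))"
```

```text
from [664.6 -39.3  18.4] 118.83 step mm 7.0 deg -0.39
[[0.026, 0.011, -0.0], 0.0021]
[[0.026, 0.011, -0.0], 0.0021]
[[0.026, 0.011, -0.0], 0.0021]
[[0.026, 0.011, -0.0], 0.0021]
[[0.026, 0.01, -0.0], 0.0021]
from [661.3  -4.5  18.4] 116.9 step mm 8.0 deg 0.0
[[0.031, -0.008, -0.0], -0.0]
[[0.031, -0.008, -0.0], -0.0]
[[0.031, -0.008, -0.0], -0.0]
[[0.031, -0.008, -0.0], -0.0]
[[0.031, -0.008, -0.0], -0.0]
```

arm_command --rows '[[[0.026,0.011,0],0.0021],[[0.026,0.011,0],0.0021],[[0.026,0.011,0],0.0021],[[0.026,0.011,0],0.0021],[[0.026,0.011,0],0.0021]]'

```text
t: 5.45
eef_pos: [663.3, -6.2, 20.1]
tcp_rot: [3.138, 0.005, 2.041]
ft_force: [1.0, -14.8, 16.1]
opening: 0.211
grip_force: 30.0
```

```bash
python3 meas.py worm_top wrench hex_axis; python3 -c "
from h import *
im,d=viewer.read_camera('top');p=px('top',[600,90,30]).astype(int);cv2.imwrite('pics/pre2.png',cv2.resize(im[p[1]-50:p[1]+50,p[0]-70:p[0]+70,::-1],None,fx=5,fy=5,interpolation=2))
print(p-[70,50],px('top',[568.6,119.2,27]))"
```

```text
5.45 [663.3  -6.2  20.1] [179.78   0.29 116.93] [  1.  -14.8  16.1] 0.21132297445407672 30.035768151283264
worm_top top [624.5  55.9  31.7] [0.2 0.7 0.3]
worm_top scene [627.3  56.4  30. ] [0.9 0.7 2.1]
wrench top [601.4  84.5  14. ] [0.8 1.5 0.5]
wrench scene [602.6  86.1  14.7] [0.7 1.4 0.7]
hex_axis top [565.6 119.4  26.6] [0.7 1.9 0.2]
hex_axis scene [569.1 116.4  29.6] [0.7 0.2 1.6]
[258 114] [317.64844    177.15393493]
```

View pics/pre2.png

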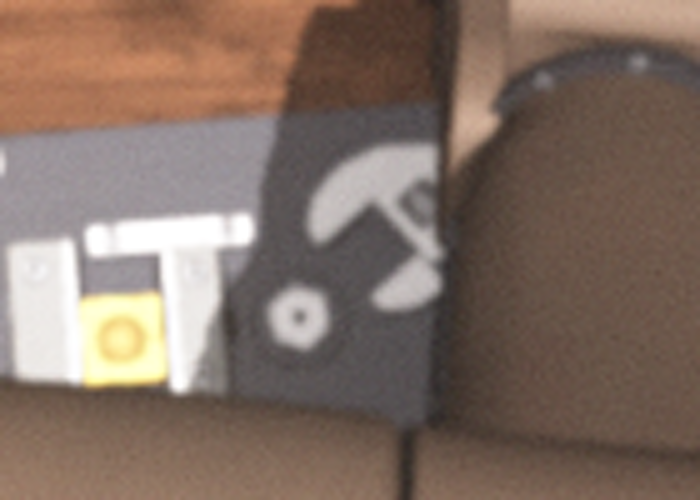

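The crop shows the mouth facing the hex (hex at 298,317) and well lined up. But the force reads 16 N up and -15 N in y, because the handle is riding on the plate screw. I'll lift the wrench 4 mm to clear it.

arm_command --rows '[[[0,0,-0.01],0],[[0,0,-0.01],0],[[0,0,0],0],[[0,0,0],0],[[0,0,0],0]]'

```text
t: 7.8
eef_pos: [660.8, -4.0, 22.4]
tcp_rot: [-3.141, -0.001, 2.041]
ft_force: [-0.2, -0.4, -4.3]
opening: 0.214
grip_force: 30.0
```

```bash
python3 meas.py; python3 -c "
from h import *
s=state();print(s['moment'])"
```

```text
7.8 [660.8  -4.   22.4] [-1.7996e+02 -3.0000e-02  1.1695e+02] [-0.2 -0.4 -4.3] 0.21415772016675722 29.973009824752808
[-0.21049106 -0.04832297 -0.0187019 ]
```

arm_command --rows '[[[0.031,-0.008,0],0],[[0.031,-0.008,0],0],[[0.031,-0.008,0],0],[[0.031,-0.008,0],0],[[0,0,0],0]]'

```text
t: 8.3
eef_pos: [639.1, 21.0, 23.0]
tcp_rot: [-3.141, -0.0, 2.042]
ft_force: [0.1, 0.0, -5.2]
opening: 0.212
grip_force: 30.0
```

```bash
python3 meas.py worm_top wrench; python3 -c "
from h import *
im,d=viewer.read_camera('scene');p=px('scene',[590,90,30]).astype(int);cv2.imwrite('pics/ins.png',cv2.resize(im[p[1]-45:p[1]+45,p[0]-60:p[0]+60,::-1],None,fx=6,fy=6,interpolation=2))"
```

```text
8.3 [639.1  21.   23. ] [-1.7997e+02 -3.0000e-02  1.1700e+02] [ 0.1  0.  -5.2] 0.21237373244501487 29.973167181015015
worm_top top [602.7  82.5  34.9] [1.5 1.3 1.9]
worm_top scene [605.9  80.9  31.3] [0.2 1.9 0.6]
wrench top [580.  108.   16.8] [0.9 2.  1.1]
wrench scene [578.5 110.2  19.5] [0.9 0.9 0.5]
```

View pics/ins.png

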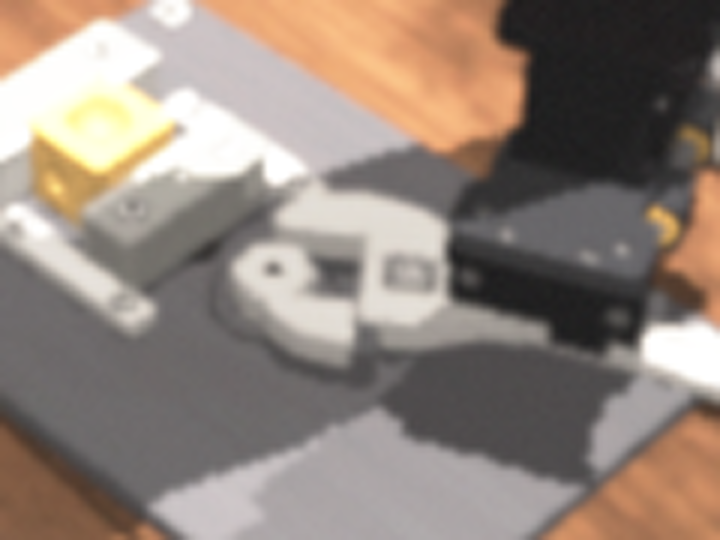

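The crop shows the hex (272,268) entering the mouth between the jaws, with no force. I'll go on.

arm_command --rows '[[[0.015,-0.004,0],0],[[0.015,-0.004,0],0],[[0.012,-0.003,0],0],[[0,0,0.008],0],[[0,0,0.009],0]]'

```text
t: 10.05
eef_pos: [632.6, 28.4, 20.5]
tcp_rot: [3.141, -0.0, 2.041]
ft_force: [-14.4, 2.7, 38.3]
opening: 0.211
grip_force: 30.0
```

arm_command --rows '[[[0.004,-0.001,0],0],[[0.004,-0.001,0],0],[[0.004,-0.001,0],0],[[0,0,0],0],[[0,0,0],0]]'

```text
t: 10.55
eef_pos: [632.5, 29.0, 20.7]
tcp_rot: [3.138, 0.003, 2.041]
ft_force: [-0.0, -9.3, 11.7]
opening: 0.216
grip_force: 30.0
```

```bash
python3 meas.py worm_top wrench
```

```text
10.55 [632.5  29.   20.7] [179.81   0.2  116.96] [-0.  -9.3 11.7] 0.21567541660473696 30.029004514217377
worm_top top [593.8  91.7  32. ] [0.8 0.8 1.3]
worm_top scene [599.8  88.8  28.8] [1.9 1.6 0.8]
wrench top [572.1 120.8  12.2] [ 4.1 29.4  3.6]
wrench scene [573.6 116.7  13.5] [0.7 1.6 1.4]
```

arm_command --rows '[[[0,0,-0.004],0],[[0,0,-0.002],0],[[0,0,0],0],[[0,0,0],0],[[0,0,0],0]]'

```text
t: 12.25
eef_pos: [631.5, 30.1, 20.7]
tcp_rot: [3.14, 0.001, 2.041]
ft_force: [2.4, -4.9, 4.8]
opening: 0.212
grip_force: 30.0
```

arm_command --rows '[[[0.004,-0.001,0],0],[[0.004,-0.001,0],0],[[0,0,0],0],[[0,0,0],0],[[0,0,0],0]]'

```text
t: 12.75
eef_pos: [630.3, 31.7, 20.8]
tcp_rot: [3.14, 0.001, 2.041]
ft_force: [3.5, -4.7, 4.8]
opening: 0.212
grip_force: 30.0
```

arm_command --rows '[[[0.004,-0.001,0],0],[[0.004,-0.001,0],0],[[0,0,0],0],[[0,0,0],0],[[0,0,0],0]]'

```text
t: 13.25
eef_pos: [629.1, 33.2, 20.8]
tcp_rot: [3.139, 0.001, 2.041]
ft_force: [3.7, -3.5, 4.4]
opening: 0.215
grip_force: 30.0
```

arm_command --rows '[[[0.004,-0.001,0],0],[[0.004,-0.001,0],0],[[0,0,0],0],[[0,0,0],0],[[0,0,0],0]]'

```text
t: 13.75
eef_pos: [628.9, 33.7, 20.8]
tcp_rot: [3.138, 0.004, 2.041]
ft_force: [8.5, -11.6, 0.9]
opening: 0.216
grip_force: 30.0
```

```bash
python3 meas.py worm_top wrench hex_axis; python3 -c "
from h import *
im,d=viewer.read_camera('scene');p=px('scene',[580,110,30]).astype(int);cv2.imwrite('pics/ins2.png',cv2.resize(im[p[1]-35:p[1]+35,p[0]-45:p[0]+45,::-1],None,fx=8,fy=8,interpolation=2))"
```

```text
13.75 [628.9  33.7  20.8] [179.78   0.2  116.95] [  8.5 -11.6   0.9] 0.21618954660426676 30.00058203935623
worm_top top [589.7  97.3  32.1] [1.2 0.5 0.8]
worm_top scene [595.2  95.9  28.5] [0.8 1.9 0.8]
wrench top [569.8 125.6  11.6] [0.4 0.4 0.3]
wrench scene [571.2 123.4  14.2] [0.9 1.9 0. ]
hex_axis top [566.9 118.7  25.4] [1.7 0.5 3.2]
hex_axis scene [568.1 118.1  28.2] [1.4 1.5 0.3]
```

View pics/ins2.png

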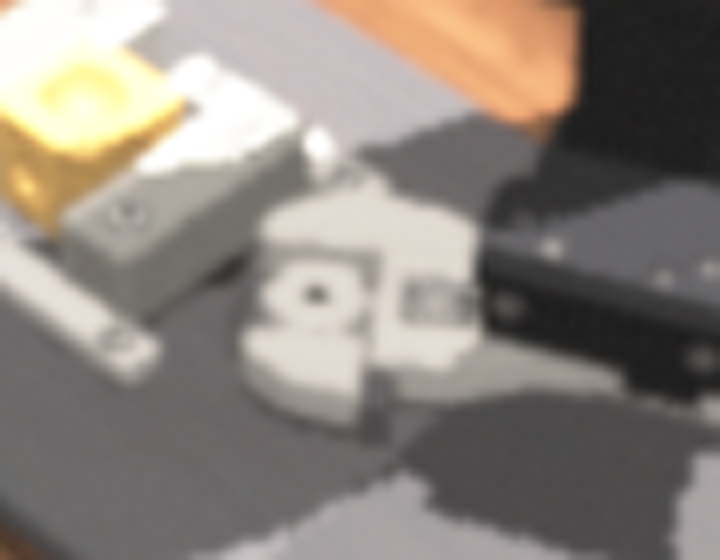

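The crop shows the hex (315,293) fully in the throat, with the open gap on the fixed-jaw side. The force rise to 14 N is the throat contact. I'll back off 2.7 mm and move the fixed jaw toward the hex.

arm_command --rows '[[[-0.008,0.002,0],0],[[-0.0075,0.002,0],0],[[-0.0015,-0.006,0],0],[[-0.0015,-0.006,0],0],[[0,0,0],0]]'

```text
t: 16.1
eef_pos: [627.7, 30.9, 20.8]
tcp_rot: [3.139, 0.0, 2.041]
ft_force: [2.6, 4.0, 5.5]
opening: 0.215
grip_force: 30.0
```

arm_command --rows '[[[-0.001,-0.004,0],0],[[0,0,0],0],[[0,0,0],0],[[0,0,0],0],[[0,0,0],0]]'

```text
t: 16.6
eef_pos: [627.1, 30.3, 20.8]
tcp_rot: [3.139, 0.0, 2.041]
ft_force: [4.2, 3.4, 4.7]
opening: 0.215
grip_force: 30.0
```

arm_command --rows '[[[-0.001,-0.004,0],0],[[0,0,0],0],[[0,0,0],0],[[0,0,0],0],[[0,0,0],0]]'

```text
t: 17.1
eef_pos: [626.3, 29.6, 20.7]
tcp_rot: [3.139, 0.0, 2.041]
ft_force: [3.6, 3.8, 4.7]
opening: 0.214
grip_force: 30.0
```

arm_command --rows '[[[-0.002,-0.006,0],0],[[-0.002,-0.003,0],0],[[-0.002,0.0,0],0],[[0,0,0],0],[[0,0,0],0]]'

```text
t: 17.6
eef_pos: [624.8, 27.9, 20.7]
tcp_rot: [3.139, -0.001, 2.04]
ft_force: [3.1, 8.5, 4.4]
opening: 0.214
grip_force: 30.1
```

arm_command --rows '[[[-0.003,-0.003,0],0],[[-0.001,0,0],0],[[0,0,0],0],[[0,0,0],0],[[0,0,0],0]]'

```text
t: 18.1
eef_pos: [624.5, 27.0, 20.7]
tcp_rot: [3.139, -0.001, 2.04]
ft_force: [3.3, 9.6, 6.5]
opening: 0.218
grip_force: 30.1
```

arm_command --rows '[[[0,0,0],0],[[0,0,0],0],[[0,0,-0.05],0],[[0,0,-0.05],0],[[0,0,-0.02],0]]' --claw 0.45

```text
t: 18.6
eef_pos: [624.5, 25.0, 52.2]
tcp_rot: [3.14, 0.001, 2.041]
ft_force: [-0.2, -0.2, -0.0]
opening: 0.444
grip_force: 0.0
```

```bash
python3 meas.py worm_top; python3 -c "
from h import *
plan([595.8,82.5,42],131.9,4)"
```

```text
18.6 [624.5  25.   52.2] [1.7990e+02 5.0000e-02 1.1694e+02] [-0.2 -0.2 -0. ] 0.4442160523599919 0.0
worm_top top [588.5  90.1  30.6] [2.2 1.7 2.1]
worm_top scene [591.9  89.4  29.4] [1.7 0.6 0.6]
from [623.9  25.   50. ] 116.94 step mm 16.1 deg 3.74
[[0.064, 0.001, 0.008], -0.0208]
[[0.064, 0.005, 0.008], -0.0208]
[[0.063, 0.009, 0.008], -0.0208]
[[0.063, 0.013, 0.008], -0.0208]
```

arm_command --rows '[[[0.064,0.001,0.008],-0.021],[[0.064,0.005,0.008],-0.021],[[0.063,0.009,0.008],-0.021],[[0.063,0.013,0.008],-0.021],[[0,0,0],0]]' --claw 0

```text
t: 19.7
eef_pos: [594.6, 83.7, 41.9]
tcp_rot: [-3.141, -0.001, 2.308]
ft_force: [-0.3, -0.2, -0.3]
opening: 0.091
grip_force: 0.0
```

arm_command --rows '[[[0,0,0.02],0],[[0,0,0.012],0],[[0,0,0.006],0],[[0,0,0.004],0],[[0,0,0],0]]'

```text
t: 20.2
eef_pos: [595.6, 82.1, 31.7]
tcp_rot: [-3.142, 0.0, 2.304]
ft_force: [0.9, -1.3, 1.5]
opening: 0.007
grip_force: 0.5
```

arm_command --rows '[[[0,0,0.003],0],[[0,0,0],0],[[0,0,0],0],[[0,0,0],0],[[0,0,0],0]]'

```text
t: 20.7
eef_pos: [595.5, 82.4, 31.1]
tcp_rot: [-3.142, 0.0, 2.305]
ft_force: [-2.4, -2.9, 5.4]
opening: 0.004
grip_force: 2.7
```

arm_command --rows '[[[0,0,0.003],0],[[0.02,0,0],0],[[0.02,0,0],0],[[0.012,0,0],0],[[0.012,0,0],0]]'

```text
t: 21.2
eef_pos: [585.6, 93.9, 31.0]
tcp_rot: [3.14, 0.002, 2.305]
ft_force: [0.0, -6.0, 9.1]
opening: 0.002
grip_force: 4.6
```

arm_command --rows '[[[0,0,-0.02],0],[[-0.068,0,0],0],[[0,0,0.02],0],[[0.034,0,0],0],[[0.034,0,0],0]]'

```text
t: 21.7
eef_pos: [587.2, 93.6, 31.0]
tcp_rot: [3.138, 0.004, 2.304]
ft_force: [5.4, -1.9, 9.1]
opening: 0.005
grip_force: 4.6
```

arm_command --rows '[[[0,0,-0.02],0],[[-0.068,0,0],0],[[0,0,0.02],0],[[0.034,0,0],0],[[0.034,0,0],0]]'

```text
t: 22.2
eef_pos: [587.1, 93.2, 30.9]
tcp_rot: [3.138, 0.004, 2.303]
ft_force: [4.8, -2.1, 10.4]
opening: 0.004
grip_force: 5.5
```

```bash
python3 -c "
from h import *
im,d=viewer.read_camera('scene');p=px('scene',[580,110,30]).astype(int);cv2.imwrite('pics/w1.png',cv2.resize(im[p[1]-35:p[1]+35,p[0]-45:p[0]+45,::-1],None,fx=8,fy=8,interpolation=2))"; python3 meas.py worm_top
```

```text
22.25 [586.2  94.3  30.9] [1.7981e+02 1.7000e-01 1.3202e+02] [ 3.3 -1.1 12.1] 0.004112235806680878 5.66432386636734
worm_top scene [590.9  90.4  29.4] [0.4 0.9 0.1]
```

View pics/w1.png

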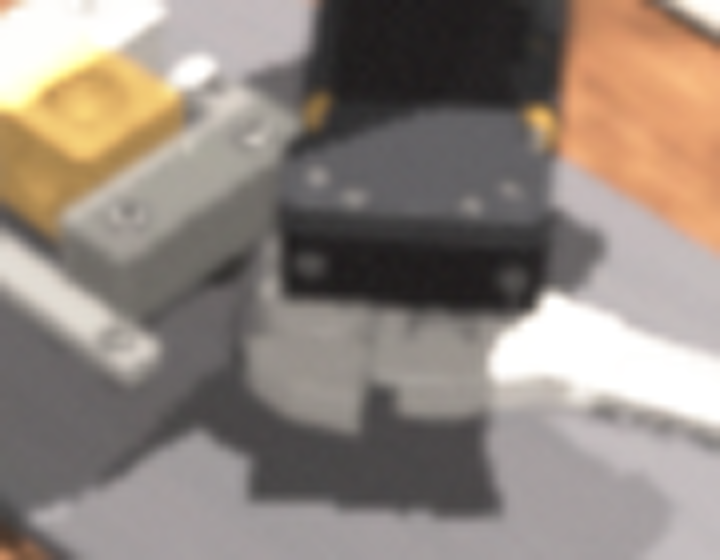

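The crop shows the hand covering the jaws, so it tells me nothing about the gap. I'll carry on rolling.

arm_command --rows '[[[0,0,-0.02],0],[[-0.068,0,0],0],[[0,0,0.02],0],[[0.034,0,0],0],[[0.034,0,0],0]]'

```text
t: 23.35
eef_pos: [587.0, 93.2, 30.9]
tcp_rot: [3.138, 0.004, 2.304]
ft_force: [3.8, -3.6, 11.7]
opening: 0.005
grip_force: 5.9
```

arm_command --rows '[[[0,0,-0.02],0],[[-0.068,0,0],0],[[0,0,0.02],0],[[0.034,0,0],0],[[0.034,0,0],0]]'

```text
t: 23.85
eef_pos: [587.2, 93.0, 30.9]
tcp_rot: [3.138, 0.004, 2.304]
ft_force: [5.3, -5.9, 12.3]
opening: 0.004
grip_force: 5.9
```

arm_command --rows '[[[0,0,-0.02],0],[[-0.068,0,0],0],[[0,0,0.02],0],[[0.034,0,0],0],[[0.034,0,0],0]]'

```text
t: 24.35
eef_pos: [587.4, 92.6, 31.0]
tcp_rot: [3.138, 0.004, 2.304]
ft_force: [6.9, -9.7, 11.3]
opening: 0.001
grip_force: 5.5
```

arm_command --rows '[[[0,0,-0.02],0],[[-0.068,0,0],0],[[0,0,0.02],0],[[0.034,0,0],0],[[0.034,0,0],0]]'

```text
t: 24.85
eef_pos: [587.6, 92.5, 31.0]
tcp_rot: [3.138, 0.005, 2.304]
ft_force: [7.0, -10.4, 10.8]
opening: 0.004
grip_force: 5.4
```

The drag force has doubled to about 12 N and levelled off, so the jaw looks snug. I'll do one more stroke, then lift clear and look.

arm_command --rows '[[[0,0,-0.02],0],[[-0.068,0,0],0],[[0,0,0.02],0],[[0.034,0,0],0],[[0.034,0,0],0]]'

```text
t: 25.35
eef_pos: [587.6, 92.6, 31.0]
tcp_rot: [3.138, 0.005, 2.304]
ft_force: [6.8, -10.7, 11.1]
opening: 0.009
grip_force: 5.3
```

arm_command --rows '[[[0,0,-0.1],0],[[-0.15,-0.0,-0.1],0.03],[[-0.18,0.0,0],0.03],[[-0.1,0,0],0.02],[[0,0,0],0]]'

```text
t: 25.85
eef_pos: [651.1, 5.8, 79.1]
tcp_rot: [3.142, 0.0, 2.049]
ft_force: [-1.0, 0.1, -0.6]
opening: 0.003
grip_force: 0.0
```

```bash
python3 meas.py worm_top handle_grip handle_end; python3 -c "
from h import *
im,d=viewer.read_camera('scene');p=px('scene',[590,100,30]).astype(int);a=cv2.resize(im[p[1]-35:p[1]+35,p[0]-45:p[0]+45,::-1],None,fx=6,fy=6,interpolation=2)
im,d=viewer.read_camera('top');p=px('top',[590,100,30]).astype(int);cv2.imwrite('pics/topn.png',im[:,:,::-1]);b=cv2.resize(im[p[1]-35:p[1]+35,p[0]-22:p[0]+20,::-1],None,fx=6,fy=6,interpolation=2)
cv2.imwrite('pics/w2.png',np.hstack([a,b]))"
```

```text
25.85 [651.1   5.8  79.1] [1.8000e+02 1.0000e-02 1.1737e+02] [-1.   0.1 -0.6] 0.002853166497794956 0.0
worm_top top [585.7  89.7  30.3] [0.2 1.7 0.7]
worm_top scene [590.6  91.8  29.3] [1.4 1.6 1.7]
handle_grip top [620.2  31.6  19.8] [1.5 2.1 0.7]
handle_grip scene [624.1  31.4  19.6] [0.3 1.5 1.3]
handle_end top [584.7  90.9  30.6] [0. 0. 0.]
handle_end scene [663.3 -49.6  21.5] [0.4 0.9 0.7]
```

View pics/w2.png

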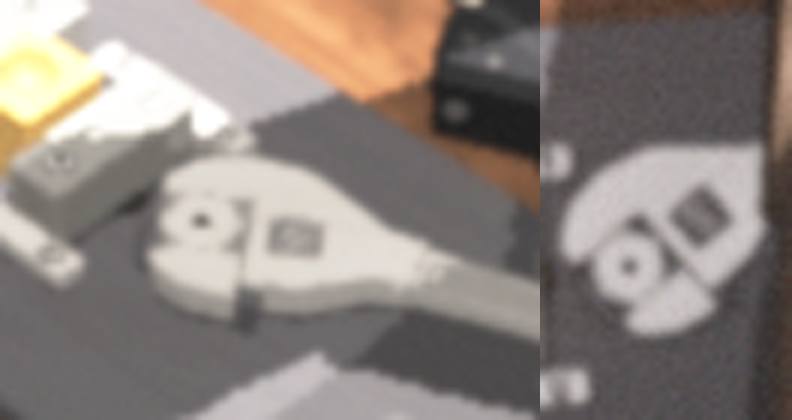

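The picture shows both jaws closed on the hex in the scene view (200,222) and in the top view (630,265). The handle direction of about -63° matches a seated wrench. Next I'll straddle the handle loosely and push it clockwise.

```bash
cat > arc.py <<'E'
from h import *
H=np.array([568.6,119.2]);Rm=lambda a:np.array([[np.cos(a),-np.sin(a)],[np.sin(a),np.cos(a)]])
def tcp(th,off,s=18):
    w=np.radians(131.9-th);q=H+Rm(w)@[-103-.966*s,16+.259*s];a=np.radians(116.9-th)
    return q-off*np.array([np.sin(a),-np.cos(a)]),116.9-th
def rows(ths,offs):
    for (t0,o0),(t1,o1) in zip(zip(ths,offs),zip(ths[1:],offs[1:])):
        p,y=tcp(t0,o0);p1,y1=tcp(t1,o1);a=np.radians(y);d=p1-p
        print([[float(round(d@[np.cos(a),np.sin(a)]/250,3)),float(round(d@[np.sin(a),-np.cos(a)]/250,3)),0],float(round((y-y1)/180,4))])
E
python3 - <<'E'
from arc import *
p,y=tcp(0,0);print(p,y);plan([*p,17],y,5)
rows([0]+list(np.arange(0,61,4)),[0,4.4]+[4.4]*15)
print(tcp(60,4.4))
E
```

```text
[633.62006052  15.79506531] 116.9
from [649.7   9.   80.2] 117.66 step mm 13.1 deg -0.15
[[0.011, -0.009, 0.051], 0.0008]
[[0.011, -0.009, 0.051], 0.0008]
[[0.011, -0.009, 0.051], 0.0008]
[[0.011, -0.009, 0.051], 0.0008]
[[0.011, -0.009, 0.051], 0.0008]
[[-0.0, -0.018, 0], 0.0]
[[-0.001, -0.034, 0], 0.0222]
[[-0.001, -0.034, 0], 0.0222]
[[-0.001, -0.034, 0], 0.0222]
[[-0.001, -0.034, 0], 0.0222]
[[-0.001, -0.034, 0], 0.0222]
[[-0.001, -0.034, 0], 0.0222]
[[-0.001, -0.034, 0], 0.0222]
[[-0.001, -0.034, 0], 0.0222]
[[-0.001, -0.034, 0], 0.0222]
[[-0.001, -0.034, 0], 0.0222]
[[-0.001, -0.034, 0], 0.0222]
[[-0.001, -0.034, 0], 0.0222]
[[-0.001, -0.034, 0], 0.0222]
[[-0.001, -0.034, 0], 0.0222]
[[-0.001, -0.034, 0], 0.0222]
(array([507.87276759,  13.59135712]), 56.900000000000006)
```

arm_command --rows '[[[0.03,-0.025,0],0.004],[[0.025,-0.02,0.04],0],[[0,0,0.04],0],[[0,0,0.02],0],[[0,0,0],0]]' --claw 0.5

```text
t: 28.25
eef_pos: [633.2, 16.0, 54.4]
tcp_rot: [-3.141, -0.001, 2.041]
ft_force: [-0.4, 0.0, 0.0]
opening: 0.369
grip_force: 0.0
```

arm_command --rows '[[[0,0,0.06],0],[[0,0,0.06],0],[[0,0,0.032],0],[[0,0,0],0],[[0,0,0],0]]'

```text
t: 28.75
eef_pos: [633.5, 16.0, 16.9]
tcp_rot: [-3.141, -0.0, 2.041]
ft_force: [-0.3, 0.9, 0.7]
opening: 0.501
grip_force: 0.0
```

arm_command --rows '[[[0,0,0],0],[[0,0,0],0],[[0,0,0],0],[[0,0,0],0],[[0,0,0],0]]' --claw 0.32

```text
t: 29.25
eef_pos: [633.5, 16.1, 17.4]
tcp_rot: [3.141, 0.0, 2.041]
ft_force: [0.6, 0.1, -0.8]
opening: 0.322
grip_force: 0.0
```

arm_command --rows '[[[0,-0.018,0],0],[[-0.001,-0.034,0],0.0222],[[-0.001,-0.034,0],0.0222],[[-0.001,-0.034,0],0.0222],[[-0.001,-0.034,0],0.0222]]'

```text
t: 29.75
eef_pos: [598.0, 1.0, 17.3]
tcp_rot: [3.14, -0.0, 1.759]
ft_force: [2.8, 2.7, -0.6]
opening: 0.319
grip_force: 1.5
```

arm_command --rows '[[[-0.001,-0.034,0],0.0222],[[-0.001,-0.034,0],0.0222],[[-0.001,-0.034,0],0.0222],[[-0.001,-0.034,0],0.0222],[[-0.001,-0.034,0],0.0222]]'

```text
t: 30.25
eef_pos: [556.2, -2.5, 17.4]
tcp_rot: [3.14, -0.0, 1.41]
ft_force: [3.1, 1.0, -1.1]
opening: 0.32
grip_force: 1.5
```

```bash
python3 -c "
from arc import *
s=state();print(s['eef_pos'],np.degrees(s['tcp_rot'][2]),tcp(36,4.4),s['ft_force'])
for n in('handle_end','handle_grip'):
  viewer.read_camera('scene');print([ (np.round(r['position'],1),r['confidence']) for r in models.mark_of('scene',n)[:1]])
L=lambda x,y:Rm(np.radians(131.9-36))@[x,y]+H
print(L(-103,16),L(-103-87,16+23.3))
"
```

```text
[556.17775625  -2.53710754  17.42202374] 80.8101474847507 (array([556.07781756,  -1.97828665]), 80.9) [ 3.05760164  0.96105207 -1.09495162]
[(array([551.6, -68.4,  22.7]), 0.79)]
[(array([560.8,  13.5,  20.2]), 0.59)]
[563.27238622  15.10092925] [549.03876128 -73.83328195]
```

arm_command --rows '[[[-0.001,-0.034,0],0.0222],[[-0.001,-0.034,0],0.0222],[[-0.001,-0.034,0],0.0222],[[-0.001,-0.034,0],0.0222],[[-0.001,-0.034,0],0.0222]]'

```text
t: 30.95
eef_pos: [516.1, 8.4, 17.4]
tcp_rot: [3.14, -0.001, 1.064]
ft_force: [2.9, -1.2, -1.2]
opening: 0.317
grip_force: 1.9
```

arm_command --rows '[[[-0.001,-0.034,0],0.0222],[[0,-0.013,0],0.0083],[[0,0,0],0],[[0,0,0],0],[[0,0,0],0]]'

```text
t: 31.45
eef_pos: [505.1, 14.4, 17.2]
tcp_rot: [-3.142, -0.0, 0.97]
ft_force: [1.2, -0.3, 0.9]
opening: 0.322
grip_force: 0.5
```

```bash
python3 -c "
from arc import *
s=state();print(s['eef_pos'],np.degrees(s['tcp_rot'][2]),tcp(60,4.4),tcp(62,4.4),s['ft_force'])
L=lambda x,y,t:Rm(np.radians(131.9-t))@[x,y]+H
for n in('handle_end','handle_grip','vise_jaw'):
  for c in('scene','top'):
    P=[]
    for _ in range(2):
      viewer.read_camera(c);P+=[r['position'] for r in models.mark_of(c,n)[:1]]
    if P:print(n,c,np.mean(P,0).round(1))
print(L(-103,16,60),L(-190,39.3,60))
"
```

```text
[505.09412492  14.3810361   17.18493473] 55.58504936563623 (array([507.87276759,  13.59135712]), 56.900000000000006) (array([504.22407249,  15.7750409 ]), 54.900000000000006) [ 1.20345373 -0.32525432  0.8733587 ]
handle_end scene [514.2  20.2  24.8]
handle_end top [556.3 207.6  14.5]
handle_grip scene [522.5  29.2  19.4]
vise_jaw scene [562.1 193.2  12.6]
vise_jaw top [559.6 188.3  15.3]
[521.39207604  26.26770252] [472.21621012 -49.18840532]
```

arm_command --rows '[[[0,0.016,0],0],[[0,0,0],0],[[0,0,-0.06],0],[[0,0,-0.12],0],[[0,0,-0.12],0]]' --claw 0.45

```text
t: 33.15
eef_pos: [507.3, 12.2, 92.5]
tcp_rot: [-3.139, 0.001, 0.969]
ft_force: [-0.1, -0.2, 0.7]
opening: 0.449
grip_force: 0.0
```

arm_command --rows '[[[-0.18,0,-0.08],0],[[-0.18,0,-0.08],0],[[-0.14,0,0],0],[[0,0,0],0],[[0,0,0],0]]'

```text
t: 33.65
eef_pos: [437.0, -91.2, 132.3]
tcp_rot: [-3.141, -0.0, 0.967]
ft_force: [-0.0, 1.1, -0.4]
opening: 0.45
grip_force: 0.0
```

```bash
python3 meas.py handle_grip handle_end worm_top vise_jaw doming_block; python3 -c "
from h import *
im,d=viewer.read_camera('scene');p=px('scene',[550,90,30]).astype(int);a=cv2.resize(im[p[1]-70:p[1]+75,p[0]-70:p[0]+65,::-1],None,fx=4,fy=4,interpolation=2)
cv2.imwrite('pics/f1.png',a)"
```

```text
33.65 [437.  -91.2 132.3] [-1.7997e+02 -1.0000e-02  5.5400e+01] [-0.   1.1 -0.4] 0.44968311157070484 0.0
handle_grip top [516.2  28.   17.9] [0.7 0.4 0.8]
handle_grip scene [521.1  29.2  18.9] [1.7 2.1 2.6]
handle_end top [467.4 -47.   21.9] [0.5 0.3 0. ]
handle_end scene [471.5 -46.   19.7] [1.1 0.7 0.4]
worm_top top [551.4  88.   32.3] [1.1 1.5 0.6]
vise_jaw top [560.5 187.8  16.2] [0.3 1.6 1.2]
vise_jaw scene [562.5 192.3  12. ] [0.1 1.9 0.4]
doming_block top [361.  -16.7  -5.6] [ 92.1 107.2  10.1]
doming_block scene [452.4 380.7  -1.5] [47.8 81.2  5.4]
```

View pics/f1.png

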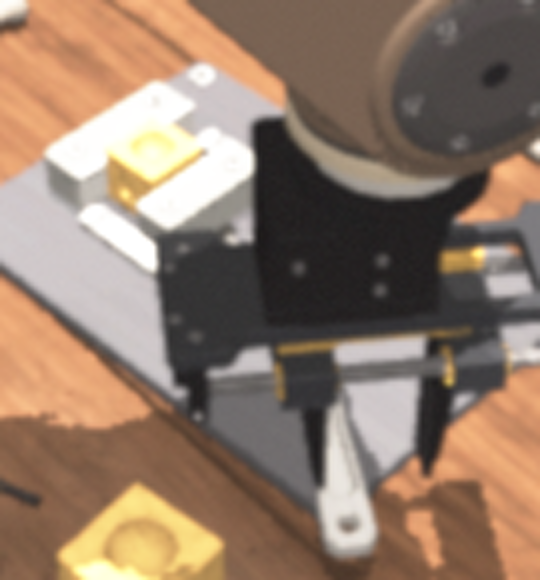

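The crop shows the block gripped between both jaws (155,165), with no visible gap. The handle has turned about 60°, measured from -63° to -123°. I'll clear the hand and check the fit on the hex once more.

arm_command --rows '[[[0,0.19,-0.06],0],[[0,0.19,-0.06],0],[[0,0.19,-0.06],0],[[0,0.19,0],0],[[0,0,0],0]]'

```text
t: 37.2
eef_pos: [597.4, -201.4, 176.8]
tcp_rot: [3.139, -0.0, 0.967]
ft_force: [-1.7, 0.8, -0.2]
opening: 0.451
grip_force: 0.0
```

```bash
python3 -c "
from h import *
im,d=viewer.read_camera('scene');p=px('scene',[550,110,30]).astype(int);a=cv2.resize(im[p[1]-50:p[1]+50,p[0]-60:p[0]+40,::-1],None,fx=5,fy=5,interpolation=2)
im,d=viewer.read_camera('top');p=px('top',[560,120,30]).astype(int);b=cv2.resize(im[p[1]-50:p[1]+50,p[0]-40:p[0]+20,::-1],None,fx=5,fy=5,interpolation=2)
cv2.imwrite('pics/f2.png',np.hstack([a,b]))
for n in ('pencil','flux_tin','enamel_dish'):
  for c in('scene','top'):print(n,[np.round(r['position'],1) for r in models.mark_of(c,n)[:1]])"; python3 meas.py
```

```text
pencil [array([340.2, 131.7,   3. ])]
pencil [array([340. , 130.1,  -2.6])]
flux_tin [array([ 412. , -111.7,    3.5])]
flux_tin [array([559.6, 190.2,  14.7])]
enamel_dish [array([338.2, 288.3,   0.8])]
enamel_dish [array([338.2, 288.2,  -1.3])]
37.6 [ 593.5 -197.9  177.5] [ 1.800e+02 -1.000e-02  5.554e+01] [ 0.  -0.7 -0.1] 0.4487399140088138 0.0
```

View pics/f2.png

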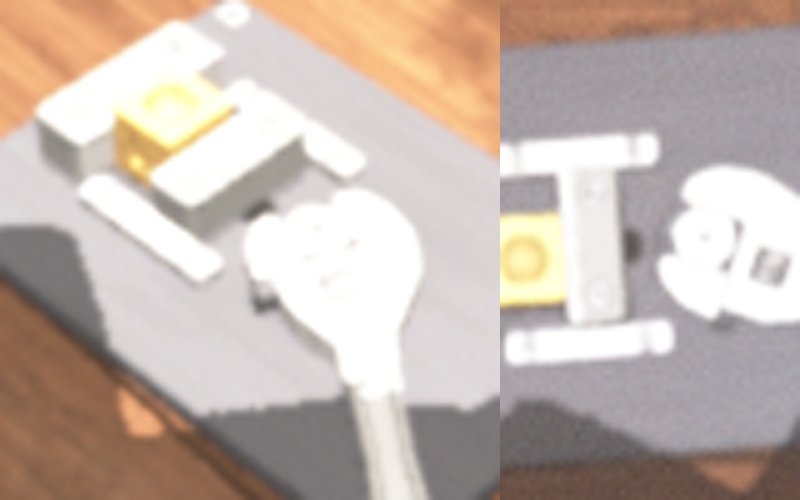

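The final picture shows the wrench jaws closed on the hex (top view 705,238) and the sliding jaw against the block. The pencil, tin and dish have not moved. I'll hand it in.

```bash
python3 -c "
from cell import env
print(env.job_done())"
```

```text
the job is handed in; nothing more can be done
None
```

I closed the wrench snug on the hex with the worm, then turned it about 60° clockwise. The sliding jaw now presses on the block, the pencil, tin and dish have not moved, and the job was handed in at about 38 s. The press force itself was not measured, and the wrench touched a plate screw on the way in, with one brief 38 N upward reading as I set it down.

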